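# Bolt a ceramic spacer into the clevis check fixture

## Robot

A 6-joint arm with a two-finger parallel gripper is mounted at the origin on the work surface. World frame = base frame: x ahead of the robot, y to its left, z up, the work surface at z = 0. Lengths are in m, angles in rad, forces in N, time in s.
With the tool pointing down it reaches from about 0.35 to 0.775 m from the base axis. Payload 7.3 kg.
Tool frame: the origin (TCP) lies on the centre line of the jaws, within the pads' length; the fingertips stand 14 mm ahead of it and the grasp point (between the pads) lies 5 mm behind it; z points along the fingers, y is the line along which they close (so a half turn about z gives the same grasp; the last joint's range is limited). The gripper opens to 92 mm and grips with 3 to 60 N. Pads are 19 mm wide; open, the fingers measure 130 mm over their backs; the gripper's body (75 mm by 190 mm) begins 47 mm behind the grasp point.
Start: joints at [0.984, 0.342, 1.524, -0, 1.275, -0.146], TCP at [0.224, 0.475, 0.241] pointing down, gripper open.
Joint ranges: [-2.53, 2.53], [-0.77, 2.02], [0.04, 2.7], [-1, 4.14], [0.28, 2.66], [-3.11, 3.11]. Speed limits (rad/s): [2.57, 2.57, 3.14, 3.14, 3.14, 3.14].

## Interface

Orientations are given as a unit quaternion [x, y, z, w].
In Python, from bench import env gives the robot as it stands.
- The arm moves only by the tool jog_arm, never from a script. Its argument "rows" is a list of rows, each a list of 7 numbers: the shift along the tool's x, y, z in cm, then the turn, a rotation vector about the tool's x, y, z in degrees, then the gripper command: -1 is shut, 1 is fully open, values between are in proportion. A call has 1 to 10 rows; each row shifts and turns the commanded pose from where the row before left it, along the tool's axes as they then stand; what a row does not reach is not made up. A row lasts 1/10 s, in which the tool goes at most 50 mm and 8.59 degrees, less where a joint would pass 70% of its speed; a pose out of reach is approached as far as the arm can. A call is refused whole if a number of a shift passes 5 or a number of a turn 8.59, either way. A call with a gripper value outside its range is refused whole. The fingers move at their own pace and stop on an object; the grip force is fixed at half the most. Time passes only in rows, so rows that do not move let the fingers close. It gives the time, the measured TCP pose, the force, the opening and the grip force at its end, in the units of the state.
- env.state(): the state, without advancing time (a new reading comes with each control period).
- env.snapshot(name): name is "side" or "top" or "wrist"; returns a dict with "image" (420x560x3 uint8, red, green, blue), "range_z" (420x560 float32, m along the optical axis (not along the pixel's ray), 0 where there is no reading), "fx", "fy", "cx", "cy" (pixels), "T" (4x4, takes a point from camera to world coordinates); the wrist camera has in their place "T_tool_cam" (4x4, takes a point from camera to tool coordinates, whose origin is the TCP and whose axes are the flange's). Camera axes: x right, y down, z forward; pixel columns grow to the right and rows downward; lengths in m; the calibration is good to about 2 mm. A picture is of the moment at which its call begins: read the wrist's pose just before it.
- env.hand_in(): hands the job in; it is judged then, once.
Trained networks look in a picture, given as the dict that the camera call returned (one of the last four; its "shot" number tells which), for a name from the list of things; names that differ only in an ending like _2 or _b are one class to them, and where a whole thing is asked for, a point or a joint stands for the part that bears it (a point fixed in the world has none). Each returns a list of dicts, best first, with "conf" (0 to 1); they miss things now and then, are a little off and sometimes report something else, mostly with a low value. They report only what shows in the picture. A call takes as long as a camera call. They do not tell look-alikes from the thing itself.
- env.recognise(label, picture): "position" ([row, column] as shares, 0 to 1, of the picture: columns of its width, rows of its height, amid what is visible of it).
- env.masks_of(label, picture): "region" (420x560 bool, what is visible of it) and "position" ([row, column] as shares, 0 to 1, of the picture: columns of its width, rows of its height, amid what is visible of it).
The state is a dict: "time_s": time; "joints": joint angles; "joint_vel": joint speeds; "joint_torque": joint torques, N m; "eef_pos": TCP position; "eef_rot": TCP orientation; "ft_force": force on the tool from outside, world axes, zero at the start; "wrist_torque": the same for the moment, N m; "finger_gap": finger opening in m; "gripper_force": force on a finger pad.
Only numpy, scipy, OpenCV 4.12 (cv2) and the standard library are available. Lean on these libraries where they do the work, as an engineer would, in place of code of your own. Each camera call takes 0.05 s, during which the arm holds its last target. There are 200 camera calls.

## Task

Load the check fixture: set the white ceramic spacer gently down (do not drop it) into the saddle between the fixture's two upright ears. Then take the thinner of the two steel bolts and thread it through the ear that faces the bolt rest, through the spacer and through the far ear, until its head is fully home against the first ear. Let go of everything; the ceramic is brittle, so do not force it, and leave the thick bolt and the other things where they are.

Things in the scene. Friction and masses are not known exactly. Their poses are not given: they have to be found in the camera images.
- fixture: Fixed clevis fixture: grey base 120 x 90 x 12 mm; origin under its centre, z up. A column carries a steel head that the last shift clamped at an UNKNOWN height: its hole axis lies 85 to 101 mm above the table, straight over the fixture's x axis and parallel to it. The head stays put under the job's loads. Bolt goes in along +x, from the side that faces the bolt rest.
- ear_near (a point): Point on the table straight below the outer face of the near ear (fixture x = -35 mm), where the bolt's flange ends up. The ears are upright plates, 12 mm thick, 44 mm wide, tops 18 mm above the hole axis, each with one 15 mm through hole. The near ear spans fixture x = -35 to -23 mm.
- ear_far (a point): Point on the table straight below the outer face of the far ear (fixture x = +35 mm). The far ear spans x = 23 to 35 mm, same shape as the near one. The bolt's tip comes out here.
- saddle (a point): Point on the fixture's underside midway between the ears (gap 46 mm). Above it is the saddle: two black rails along x, at y = 9 to 14 mm on both sides, tops 13.2 mm below the hole axis; a spacer lying on them has its bore in line with the holes. The head's floor (70 x 60 mm) is 24 mm below the hole axis; a clamp knob sticks out at -y, lower than that.
- spacer: White ceramic tube, 40 mm long, 32 mm outside, 16 mm bore, about 94 g. Origin at its centre, x along its axis, ends alike. It starts lying level, its axis 30 mm above the table, on a low black nest (base 60 x 50 x 8 mm; rails within 14 mm either side of the axis, tops 13 mm below it). Grip it across its diameter.
- bolt_thin: Thinner dull steel bolt: shank 12 mm diameter, 120 mm long, last 4 mm tapered; flange 24 mm, flange and hexagon head reach 11 mm behind the origin. Origin on the axis at the flange's underside, x along the shank. About 125 g, balances 45 mm along x. Lies level, axis 38.5 mm above the table, on supports 6 mm thick at x = 36 and 95 mm; bare table below the shank from the flange to x = 25 mm.
- bolt_tip (a point): Point on the axis at the tip of the thinner bolt, 120 mm from its origin.
- bolt_thick: The thicker bolt, not to be used: shank 18 mm diameter and 120 mm long (does not enter the 15 mm holes), flange 34 mm. Frame as for the thin one. It lies parallel to the thin bolt, 90 mm beside it, on the same rest; which is on which side varies.
- bolt_rest: Fixed dark wooden bolt rest, base 75 x 150 x 8 mm, origin under its centre, x along the bolts towards their tips; the V supports are at x = -29 and +30 mm, their tops 46 mm above the table; bolts lie at y = +45 and -45 mm with the flange at x = -65 mm.
- socket: Chrome torque-wrench socket, 28 mm diameter, 38 mm tall, standing; bystander. Origin under its centre.
- nut: Loose steel hexagon nut, 22 mm wide, 10 mm high; bystander. Origin under its centre.
- washer: Loose steel washer, 28 mm wide, 4 mm thick; bystander. Origin under its centre.
- torque_wrench: Torque wrench, 440 mm long, lying beyond the fixture; bystander. Origin near the middle of its underside.
- socket_deep: Deep chrome socket, 24 mm diameter, 65 mm tall, standing; bystander. Origin under its centre.
Things that resemble listed ones, but are neither listed nor needed, are in the scene too. What is shaped like the spacer but red is not meant. There is more than one size of the fixture; the job needs the smallest.

How it is judged:
On the way, in this order (a step that is already met when the one before it is completed fails the run):
1. the spacer touches down in the saddle, between the ears, while still held in the fingers (contact force between spacer and fixture above 0.5 N and contact force between spacer and the fingers above 0.5 N and x of spacer in the frame of fixture between -0.006 and 0.006 m and y of spacer in the frame of fixture between -0.006 and 0.006 m), for 0.1 s.
2. the thin bolt's tip has passed through the near ear, the spacer and the far ear (x of bolt_tip in the frame of fixture above 0.037 m and y of bolt_thin in the frame of fixture between -0.004 and 0.004 m and z of bolt_thin in the frame of fixture between 0.08 and 0.106 m and angle between the x axis of bolt_thin and the x axis of fixture, either way round below 0.08 rad and y of bolt_thin in the frame of spacer between -0.005 and 0.005 m and z of bolt_thin in the frame of spacer between -0.005 and 0.005 m and angle between the x axis of bolt_thin and the x axis of spacer, either way round below 0.12 rad and x of spacer in the frame of fixture between -0.006 and 0.006 m), for 0.1 s.
At the end, for the whole second after the job is handed in: The thin bolt lies at rest through both ears and the spacer between them, its axis along the fixture's hole axis (within 4 mm sideways and 0.08 rad), the underside of its flange within 3 mm of the near ear's outer face; the spacer lies between the ears on the bolt; nothing is held (x of bolt_thin in the frame of fixture between -0.038 and -0.033 m and y of bolt_thin in the frame of fixture between -0.004 and 0.004 m and z of bolt_thin in the frame of fixture between 0.08 and 0.106 m and angle between the x axis of bolt_thin and the x axis of fixture, either way round below 0.08 rad and y of bolt_thin in the frame of spacer between -0.005 and 0.005 m and z of bolt_thin in the frame of spacer between -0.005 and 0.005 m and angle between the x axis of bolt_thin and the x axis of spacer, either way round below 0.12 rad and x of spacer in the frame of fixture between -0.006 and 0.006 m and linear speed of each of bolt_thin, spacer below 0.02 m/s); the robot touches nothing.
It fails at once if the brittle spacer is pressed against the fixture with more than 40 N (contact force between spacer and fixture above 40 N).
It fails at once if the spacer falls onto the table (height (world z) of spacer below 0.022 m).
It fails at once if the thick bolt or another bystander (sockets, nut, washer, wrench) is displaced by more than 30 mm (distance of any of bolt_thick, socket, nut, washer, torque_wrench, socket_deep from where it was at the start of the episode above 0.03 m).
It also fails if it takes over 66 s, if anything falls off the work surface, if the arm or the gripper's body presses on something with over 40 N, if the wrist force passes 120 N, or if a joint passes its speed limit or range.

## Working session

There is one attempt and no reset: what is moved stays moved. The work goes in short steps, Python scripts to look and compute and a tool call to move; the robot and the scene stay as the last step left them, time stands still between calls to the robot, and variables do not carry over. Pictures are saved under pics/ and viewed, at most 10 in all, crops included, and the job is handed in when it is done.

Besides the shell and the picture viewer there is one more tool, called after "Call:" in YAML: its name, and indented under it one key for each argument. jog_arm: Moves the arm, as the interface text tells. Its arguments: {"type":"object","properties":{"rows":{"type":"array"}},"required":["rows"]}

```bash
mkdir -p pics; ls; cat > h.py <<'E'
import numpy as np, cv2
from bench import env
from scipy.spatial.transform import Rotation as R
def cloud(p,T=None):
    z=p["range_z"]; v,u=np.indices(z.shape)
    P=np.stack([(u-p["cx"])/p["fx"]*z,(v-p["cy"])/p["fy"]*z,z,np.ones_like(z)],-1)
    T=p["T"] if T is None else T
    W=(P@np.asarray(T).T)[...,:3]; W[z<=0]=np.nan
    return W
def wristT(p,s):
    T=np.eye(4);T[:3,:3]=R.from_quat(s["eef_rot"]).as_matrix();T[:3,3]=s["eef_pos"]
    return T@np.asarray(p["T_tool_cam"])
def save(p,n): cv2.imwrite(f"pics/{n}.png",p["image"][...,::-1])
E
python3 - <<'E'
from h import *
print(env.state())
for n in("top","side"):
    p=env.snapshot(n); save(p,n+"0"); W=cloud(p)
    np.save(n+"W.npy",W)
    for l in("fixture","spacer","bolt_thin","bolt_thick","bolt_rest","socket","nut","washer","torque_wrench","socket_deep"):
        for m in env.masks_of(l,p)[:4]:
            q=W[m["region"]]; q=q[~np.isnan(q[:,0])]
            print(n,l,round(m["conf"],2),[int(m["position"][0]*420),int(m["position"][1]*560)],m["region"].sum(),np.median(q,0).round(3) if len(q) else None, np.percentile(q[:,2],[2,98]).round(3) if len(q) else None)
E
```

```text
pics
{'time_s': 0.0, 'joints': array([ 9.83990562e-01,  3.42734935e-01,  1.52497516e+00, -7.10070133e-06,
        1.27542212e+00, -1.45975221e-01]), 'joint_vel': array([-0.00011757, -0.00039763, -0.00066638,  0.0007701 , -0.00034989,
       -0.00157114]), 'joint_torque': array([-1.62954784e-03, -4.31219566e+01, -2.44224733e+01,  7.16647971e-02,
        5.56956267e-02, -1.15626049e-04]), 'eef_pos': array([0.22377317, 0.47450788, 0.24005323]), 'eef_rot': array([ 2.18633792e-01,  9.75806678e-01, -7.19901325e-04, -2.72600756e-04]), 'ft_force': array([-0.15670537,  0.19138592, -0.19680833]), 'wrist_torque': array([-0.02389374,  0.01938666, -0.05875819]), 'gripper_force': 0.0, 'finger_gap': 0.09186936280003595}
top fixture 0.89 [220, 444] 3322 [ 0.455 -0.543  0.082] [0.012 0.152]
top fixture 0.81 [171, 307] 1531 [ 0.575 -0.191  0.019] [0.004 0.118]
top fixture 0.64 [226, 270] 83 [ 0.438 -0.094  0.004] [-0.001  0.01 ]
top spacer 0.66 [169, 126] 182 [0.585 0.273 0.046] [0.036 0.052]
top spacer 0.62 [189, 203] 177 [0.533 0.084 0.03 ] [-0.     0.038]
top spacer 0.6 [256, 214] 178 [0.355 0.057 
[... 1398 characters left out ...]
 0.032]
side spacer 0.62 [190, 262] 118 [0.438 0.046 0.038] [0.016 0.049]
side spacer 0.61 [235, 315] 1330 [ 0.578 -0.217  0.031] [0.002 0.114]
side bolt_thin 0.38 [155, 298] 86 [0.583 0.265 0.042] [-0.001  0.047]
side bolt_thick 0.59 [148, 274] 124 [0.494 0.271 0.048] [0.027 0.058]
side bolt_rest 0.55 [162, 286] 578 [0.541 0.23  0.014] [-0.001  0.04 ]
side socket 0.43 [191, 338] 110 [0.698 0.026 0.026] [-0.004  0.039]
side nut 0.74 [149, 275] 121 [0.494 0.279 0.049] [0.033 0.058]
side nut 0.37 [251, 246] 37 [ 0.386 -0.229  0.008] [-0.002  0.014]
side torque_wrench 0.72 [205, 371] 644 [ 0.795 -0.051  0.028] [0.003 0.036]
side socket_deep 0.57 [148, 329] 93 [0.695 0.276 0.03 ] [-0.     0.065]
```

```bash
python3 - <<'E'
import cv2
a=cv2.imread("pics/top0.png")
cv2.imwrite("pics/top0c.png",cv2.resize(a[60:300,60:380],None,fx=2.5,fy=2.5,interpolation=cv2.INTER_CUBIC))
E
```

```text
(no output)
```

View pics/top0c.png

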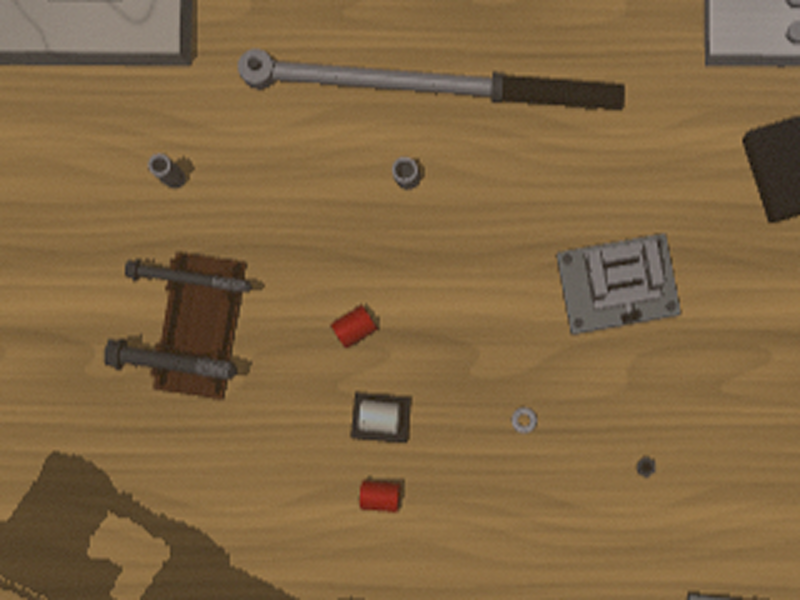

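The crop shows the thin bolt at the top of the rest (full-image pixel about row 170, col 138). The white spacer is on its nest (226, 211), the small fixture at (173, 308), and the red decoys are at (190, 203) and (258, 212). The two larger fixtures lie off this crop.

```bash
python3 - <<'E'
from h import *
W=np.load("topW.npy").reshape(-1,3); W=W[~np.isnan(W[:,0])]
im=cv2.imread("pics/top0.png")
def sel(c,r,z0,z1): return W[(np.hypot(W[:,0]-c[0],W[:,1]-c[1])<r)&(W[:,2]>z0)&(W[:,2]<z1)]
def rect(q,n):
    (c,s,a)=cv2.minAreaRect((q[:,:2]*1000).astype(np.float32)); d=q[:,:2]-q[:,:2].mean(0); v=np.linalg.svd(d,full_matrices=False)[2][0]
    print(n,len(q),"c",np.round(c,1),"size",np.round(s,1),"ang",round(a,1),"pca",np.degrees(np.arctan2(v[1],v[0])).round(1),"zmed",np.median(q[:,2]).round(4),np.percentile(q[:,2],[95,99]).round(4))
rect(sel((.438,.057),.05,.028,.06),"spacer")
rect(sel((.438,.057),.05,.003,.06),"nest")
rect(sel((.575,-.191),.09,.006,.018),"fixbase")
f=sel((.575,-.191),.07,.07,.2)
print(np.histogram(f[:,2],bins=np.arange(.06,.13,.004)))
rect(f,"fixhead")
rect(sel((.584,.267),.07,.036,.06),"thin"); rect(sel((.494,.28),.07,.036,.07),"thick")
E
```

```text
spacer 187 c [439.3  57. ] size [40.9 31.1] ang 84.2 pca -94.7 zmed 0.0435 [0.0501 0.0528]
nest 608 c [438.8  57.3] size [93.6 97.8] ang 24.6 pca 78.2 zmed 0.0093 [0.0474 0.0516]
fixbase 811 c [ 573.8 -189.2] size [171.1 169.2] ang 9.2 pca 91.9 zmed 0.0123 [0.017  0.0177]
(array([  0,   0,  83, 189,  74,  32,  38,   9,   7,   6,   9,   9,  26,
        87,  59,   8,   0]), array([0.06 , 0.064, 0.068, 0.072, 0.076, 0.08 , 0.084, 0.088, 0.092,
       0.096, 0.1  , 0.104, 0.108, 0.112, 0.116, 0.12 , 0.124, 0.128]))
fixhead 636 c [ 574.8 -196.8] size [78.  70.6] ang 10.3 pca 102.2 zmed 0.078 [0.1176 0.1203]
thin 281 c [577.1 259.6] size [ 52.2 122.4] ang 1.9 pca -98.3 zmed 0.0443 [0.0509 0.0528]
thick 417 c [513.8 271.1] size [127.8  71.3] ang 80.8 pca -98.4 zmed 0.051 [0.0579 0.0611]
```

```bash
cat >> h.py <<'E'
def plan(xyz,yaw,n,s=None):
    """rows (tool cm / deg) to bring the tool upright to xyz with tool x at yaw (deg)"""
    s=s or env.state(); M=R.from_quat(s["eef_rot"]); p=np.array(s["eef_pos"])
    a=np.radians(yaw); c,d=np.cos(a),np.sin(a)
    G=R.from_matrix(np.array([[c,d,0],[d,-c,0],[0,0,-1]]))
    rv=(M.inv()*G).as_rotvec(degrees=True)
    step=(np.array(xyz)-p)*100/n
    for k in range(n):
        Mk=M*R.from_rotvec(rv*k/n,degrees=True)
        print([*(float(x) for x in Mk.inv().apply(step).round(2)),*(float(x) for x in (rv/n).round(2))])
def yaw(s):
    x=R.from_quat(s["eef_rot"]).apply([1,0,0]); return np.degrees(np.arctan2(x[1],x[0]))
E
python3 - <<'E'
from h import *
p=env.snapshot("wrist"); print(np.round(p["T_tool_cam"],3),p["fx"])
plan((.439,.057,.19),84.5,10)
E
```

```text
[[ 0.001 -0.966 -0.26   0.069]
 [ 1.     0.001  0.    -0.   ]
 [-0.    -0.26   0.966 -0.143]
 [ 0.     0.     0.     1.   ]] 312.22364430692386
[-3.73, -2.86, 0.51, 0.0, -0.0, 7.02]
[-4.05, -2.38, 0.51, 0.0, -0.0, 7.02]
[-4.31, -1.87, 0.51, 0.0, -0.0, 7.02]
[-4.51, -1.33, 0.51, 0.0, -0.0, 7.02]
[-4.64, -0.77, 0.51, 0.0, -0.0, 7.02]
[-4.69, -0.2, 0.51, 0.0, -0.0, 7.02]
[-4.68, 0.38, 0.51, 0.0, -0.0, 7.02]
[-4.6, 0.95, 0.51, 0.0, -0.0, 7.02]
[-4.45, 1.5, 0.51, 0.0, -0.0, 7.02]
[-4.23, 2.04, 0.51, 0.0, -0.0, 7.02]
```

Call:
jog_arm:
  rows:
    - [-3.7,-2.9,0.5,0,0,7,0.1]
    - [-4.0,-2.4,0.5,0,0,7,0.1]
    - [-4.3,-1.9,0.5,0,0,7,0.1]
    - [-4.5,-1.3,0.5,0,0,7,0.1]
    - [-4.6,-0.8,0.5,0,0,7,0.1]
    - [-4.7,-0.2,0.5,0,0,7,0.1]
    - [-4.7,0.4,0.5,0,0,7,0.1]
    - [-4.6,0.9,0.5,0,0,7,0.1]
    - [-4.4,1.5,0.5,0,0,7,0.1]
    - [-4.2,2.0,0.5,0,0,7,0.1]

```text
time_s: 2.15
eef_pos: [0.4383, 0.0562, 0.1908]
eef_rot: [0.741, 0.672, 0.0, 0.0]
ft_force: [0.8, 0.4, 0.3]
finger_gap: 0.0507
gripper_force: 0.0
```

```bash
cat >> h.py <<'E'
def fitcyl(q,r,x0):
    """fit cylinder of known radius, axis near-horizontal; x0=(cx,cy,cz,yaw_rad)"""
    from scipy.optimize import least_squares
    def f(v):
        c=v[:3]; a=np.array([np.cos(v[3]),np.sin(v[3]),0]); d=q-[c[0],c[1],c[2]]
        return np.linalg.norm(d-np.outer(d@a,a),axis=1)-r
    o=least_squares(lambda v:np.r_[f(v),1e-3*(v[:3]-x0[:3])@[np.cos(v[3]),np.sin(v[3]),0]],x0,loss="soft_l1",f_scale=.001)
    v=o.x; a=np.array([np.cos(v[3]),np.sin(v[3]),0]); t=(q-v[:3])@a
    lo,hi=np.percentile(t,[1,99]); return v[:3]+a*(lo+hi)/2,np.degrees(v[3]),hi-lo,np.median(abs(o.fun)),a*lo+v[:3],a*hi+v[:3]
E
python3 - <<'E'
from h import *
s=env.state(); p=env.snapshot("wrist"); save(p,"w1"); W=cloud(p,wristT(p,s))
print(s["eef_pos"],yaw(s),s["finger_gap"])
hsv=cv2.cvtColor(p["image"],cv2.COLOR_RGB2HSV)
for m in env.masks_of("spacer",p)[:3]:
    g=m["region"]; q=W[g]; q=q[~np.isnan(q[:,0])]
    print(m["conf"],m["position"],g.sum(),np.median(q,0),"sat",np.median(hsv[g][:,1]))
    q=q[q[:,2]>.025]
    if len(q)>100: print(fitcyl(q,.016,[*np.median(q[:,:2],0),.03,np.radians(84.5)]))
E
```

```text
[0.4382668  0.05619684 0.19080003] 84.43999932950373 0.05065729341229033
0.97 [0.3788, 0.6755] 1479 [0.5325744  0.08849894 0.0280028 ] sat 165.0
(array([0.53433849, 0.08713767, 0.04429175]), np.float64(124.06580136735445), np.float64(0.039067987739648084), np.float64(0.001883719818509027), array([0.54528036, 0.07095581, 0.04429175]), array([0.52339663, 0.10331953, 0.04429175]))
0.86 [0.4743, 0.3618] 1353 [0.3592839  0.05951442 0.02761567] sat 166.0
(array([0.35850911, 0.05802138, 0.04411316]), np.float64(92.34220091647794), np.float64(0.03943074239963772), np.float64(0.0019302685851255354), array([0.35931483, 0.03832248, 0.04411316]), array([0.35770338, 0.07772028, 0.04411316]))
0.75 [0.4712, 0.5052] 1348 [0.43911292 0.06025968 0.04247779] sat 22.0
(array([0.4390129 , 0.0580996 , 0.02868063]), np.float64(85.24760486892708), np.float64(0.03902844392779296), np.float64(0.00039608952141923816), array([0.43739615, 0.03865246, 0.02868063]), array([0.44062965, 0.07754673, 0.02868063]))
```

View pics/w1.png

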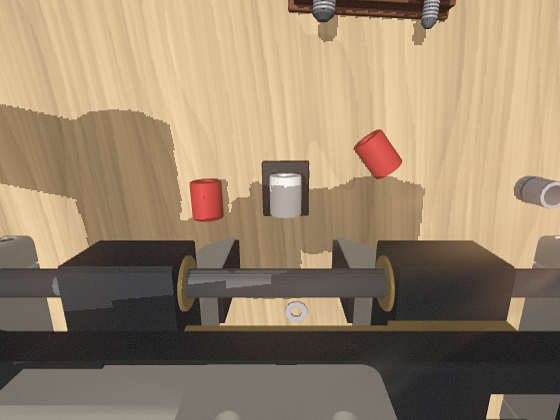

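Call:
jog_arm:
  rows:
    - [0.2,0.05,4,0,0,-0.8,0.1]
    - [0,0,4,0,0,0,0.1]
    - [0,0,4,0,0,0,0.1]
    - [0,0,2.8,0,0,0,0.1]
    - [0,0,1.2,0,0,0,0.1]
    - [0,0,0.4,0,0,0,0.1]
    - [0,0,0,0,0,0,-1]
    - [0,0,0,0,0,0,-1]
    - [0,0,0,0,0,0,-1]
    - [0,0,0,0,0,0,-1]

```text
time_s: 3.25
eef_pos: [0.4385, 0.0602, 0.0275]
eef_rot: [0.734, 0.679, 0.0, 0.0]
ft_force: [-1.5, 1.0, 3.6]
finger_gap: 0.0312
gripper_force: 30.0
```

Call:
jog_arm:
  rows:
    - [0,0,-2,0,0,0,-1]
    - [0,0,-5,0,0,0,-1]
    - [0,0,-5,0,0,0,-1]
    - [-3.4,2.2,-1.5,0,0,-2.1,-1]
    - [-3.5,2.1,-1.5,0,0,-2.1,-1]
    - [-3.6,1.9,-1.5,0,0,-2.1,-1]
    - [-3.6,1.7,-1.5,0,0,-2.1,-1]
    - [-3.7,1.6,-1.5,0,0,-2.1,-1]
    - [-3.8,1.4,-1.5,0,0,-2.1,-1]
    - [-3.8,1.3,-1.5,0,0,-2.1,-1]

```text
time_s: 4.25
eef_pos: [0.569, -0.1924, 0.2527]
eef_rot: [0.641, 0.768, 0.0, 0.0]
ft_force: [1.1, 0.3, -1.7]
finger_gap: 0.0313
gripper_force: 30.0
```

Call:
jog_arm:
  rows:
    - [0,0,0,0,0,0,-1]
    - [0,0,0,0,0,0,-1]

```text
time_s: 4.45
eef_pos: [0.5685, -0.1913, 0.2514]
eef_rot: [0.642, 0.767, 0.0, -0.0]
ft_force: [-0.9, 0.7, -2.2]
finger_gap: 0.0311
gripper_force: 30.0
```

```bash
python3 - <<'E'
from h import *
s=env.state(); p=env.snapshot("wrist"); save(p,"w2"); W=cloud(p,wristT(p,s)); np.save("w2W.npy",W)
print(s["eef_pos"],yaw(s),s["finger_gap"],s["ft_force"])
q=W.reshape(-1,3); q=q[~np.isnan(q[:,0])]; q=q[np.hypot(q[:,0]-.574,q[:,1]+.19)<.1]
print(np.histogram(q[:,2],bins=np.arange(-.01,.15,.004)))
def rect(k,n):
    c,sz,a=cv2.minAreaRect((k[:,:2]*1000).astype(np.float32)); print(n,len(k),np.round(c,1),np.round(sz,1),round(a,1))
b=q[(q[:,2]>.007)&(q[:,2]<.017)]; rect(b,"base")
for m in env.masks_of("fixture",p)[:2]: print(m["conf"],m["position"],m["region"].sum())
E
```

```text
[ 0.56849924 -0.19130589  0.25143265] 100.13545740733855 0.031137335808812013 [-0.94771275  0.72670026 -2.20268961]
(array([   0,  799, 9969,   11,  272, 2374,  158,    1,    0,    0,    0,
          0,    0,    0,    0,    0,    0,   33,   53,  316, 1860,   79,
        300,  175,  132,   69,   45,   76,   34,   65,  668,   37,    0,
          0,    0,    0,    0,    0,    0]), array([-0.01 , -0.006, -0.002,  0.002,  0.006,  0.01 ,  0.014,  0.018,
        0.022,  0.026,  0.03 ,  0.034,  0.038,  0.042,  0.046,  0.05 ,
        0.054,  0.058,  0.062,  0.066,  0.07 ,  0.074,  0.078,  0.082,
        0.086,  0.09 ,  0.094,  0.098,  0.102,  0.106,  0.11 ,  0.114,
        0.118,  0.122,  0.126,  0.13 ,  0.134,  0.138,  0.142,  0.146]))
base 2784 [ 583.7 -194.2] [ 90.2 119.5] 10.4
0.96 [0.4386, 0.5277] 6682
0.63 [0.5019, 0.03] 1540
```

View pics/w2.png

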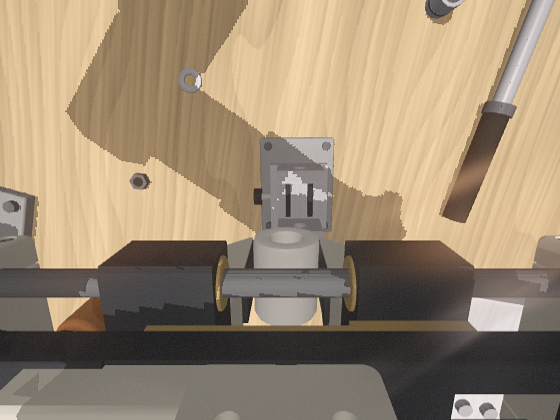

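The view shows the fixture at pixel (296,190) under the held spacer (286,285). The ears and the two black rails are visible, and the knob is on the left. The base measures 119.5 x 90.2 mm, so it is the right (smallest) size.

```bash
python3 - <<'E'
from h import *
W=np.load("w2W.npy"); im=cv2.cvtColor(cv2.imread("pics/w2.png"),cv2.COLOR_BGR2GRAY)
c=np.array([.5837,-.1942]); a=np.radians(100.4-180); ex=np.array([np.cos(a),np.sin(a)]); ey=np.array([-ex[1],ex[0]])
d=W[...,:2]-c; fx=d@ex*1000; fy=d@ey*1000; z=W[...,2]*1000
near=(abs(fx)<50)&(abs(fy)<35)
t=near&(z>108)&(z<118); 
for s in(-1,1):
    k=t&(fx*s>0); print("ear",s,k.sum(),np.percentile(fx[k],[2,50,98]).round(1) if k.any() else"",np.percentile(fy[k],[2,50,98]).round(1) if k.any() else "",np.median(z[k]).round(2))
fl=near&(z>68)&(z<76); print("floor",np.median(z[fl]),np.percentile(fy[fl],[1,99]).round(1))
r=near&(z>77)&(z<88)&(abs(fx)<20)&(im<70)
for s in(-1,1):
    k=r&(fy*s>0); print("rail",s,k.sum(),np.percentile(fy[k],[3,50,97]).round(1),np.median(z[k]).round(2))
b=near&(z>8)&(z<16); print("base z",np.median(z[(z>9)&(z<16)&(abs(fx)<60)&(abs(fy)<45)])); tb=(abs(fx)>65)&(abs(fx)<90)&(abs(fy)<60)&(abs(z)<8); print("table",np.median(z[tb]))
ok=~np.isnan(z)&(abs(z-12)<4)&(abs(fx)<75)&(abs(fy)<60); print("base ext",np.percentile(fx[ok],[.5,99.5]),np.percentile(fy[ok],[.5,99.5]))
E
```

```text
ear -1 656 [-34.7 -29.  -22.7] [-21.2  -0.4  20.8] 112.89
ear 1 78 [23.  24.4 30.2] [ 7.9 17.3 21.9] 112.61
floor 70.95130190736955 [-29.8  29.6]
rail -1 98 [-13.3 -11.2 -10.1] 81.68
rail 1 118 [ 9.2 11.6 13.7] 81.7
base z 11.110514963882267
table -0.898032788559433
base ext [-59.60819693  56.61860794] [-44.61788365  44.64323451]
```

```bash
python3 - <<'E'
from h import *
s=env.state(); p=env.snapshot("wrist")
C=cloud(p,p["T_tool_cam"]).reshape(-1,3)*1000; C=C[~np.isnan(C[:,0])]
k=C[(abs(C[:,1])<14)&(C[:,2]>-25)&(C[:,2]<20)&(abs(C[:,0])<40)]
print(len(k),np.percentile(k[:,0],[1,10,50,90,99]).round(1),np.histogram(k[:,0],bins=np.arange(-30,31,3)))
e=k[k[:,0]>10]; print("end z",np.percentile(e[:,2],[1,50,99]).round(1),"y",np.percentile(e[:,1],[1,99]).round(1))
print(s["eef_pos"],yaw(s))
plan((.5837,-.1942,.135),100.4,4)
E
```

```text
3821 [-21.5 -17.8  10.4  17.1  17.5] (array([   0,    0,   67,  292,  330,  319,  312,  169,    0,    0,    0,
         28,  223,  418,  532, 1131,    0,    0,    0,    0]), array([-30, -27, -24, -21, -18, -15, -12,  -9,  -6,  -3,   0,   3,   6,
         9,  12,  15,  18,  21,  24,  27,  30]))
end z [-17.8 -11.4  11.2] y [-13.5  13.6]
[ 0.56802741 -0.1897756   0.2511982 ] 100.25524771391945
[-0.19, 0.37, 2.91, -0.01, -0.02, -0.03]
[-0.19, 0.36, 2.91, -0.01, -0.02, -0.03]
[-0.19, 0.36, 2.91, -0.01, -0.02, -0.03]
[-0.19, 0.36, 2.91, -0.01, -0.02, -0.03]
```

Call:
jog_arm:
  rows:
    - [-0.3,0.7,2.9,0,0,0,-1]
    - [-0.2,0.7,2.9,0,0,0,-1]
    - [0,0,2.9,0,0,0,-1]
    - [0,0,2,0,0,0,-1]
    - [0,0,0,0,0,0,-1]
    - [0,0,0,0,0,0,-1]

```text
time_s: 5.2
eef_pos: [0.5834, -0.1924, 0.1452]
eef_rot: [0.641, 0.768, 0.0, -0.0]
ft_force: [0.6, -0.5, -0.5]
finger_gap: 0.0313
gripper_force: 30.0
```

```bash
python3 - <<'E'
from h import *
for i in range(3):
    s=env.state(); p=env.snapshot("wrist"); print(s["eef_pos"].round(5),yaw(s).round(2),s["ft_force"].round(1))
W=cloud(p,wristT(p,s)); im=cv2.cvtColor(p["image"],cv2.COLOR_RGB2GRAY); save(p,"w3")
c=np.array([.5837,-.1942]); a=np.radians(100.4-180); ex=np.array([np.cos(a),np.sin(a)]); ey=np.array([-ex[1],ex[0]])
d=W[...,:2]-c; fx=d@ex*1000; fy=d@ey*1000; z=W[...,2]*1000
t=(abs(fx)<50)&(abs(fy)<35)&(z>108)&(z<118)&(fx<0)
print("nearear",t.sum(),np.percentile(fx[t],[2,50,98]).round(1),np.percentile(fy[t],[2,50,98]).round(1),np.median(z[t]))
k=(z>108)&(z<116)&(fx<-15)&(fx>-45)&(abs(fy)<40); print(cv2.minAreaRect(np.stack([fx[k],fy[k]],1).astype(np.float32)))
C=cloud(p,p["T_tool_cam"])*1000; e=(abs(C[...,1])<20)&(C[...,2]>-25)&(C[...,2]<20)&(C[...,0]>10)&(C[...,0]<22)
print("spacer end fix frame x",np.percentile(fx[e],[1,50]).round(1),"y",np.percentile(fy[e],[1,99]).round(1))
E
```

```text
[ 0.58344 -0.19241  0.14521] 100.3 [ 0.6 -0.5 -0.5]
[ 0.58396 -0.19284  0.14607] 100.29 [ 0.1  0.5 -1.2]
[ 0.58416 -0.19307  0.14644] 100.28 [-0.5  0.1 -0.6]
nearear 1627 [-34.7 -29.1 -23. ] [-21.5  -0.6  20.9] 112.87447260520364
((-28.670156478881836, -0.30059814453125), (12.497923851013184, 43.98271179199219), 0.4970780611038208)
spacer end fix frame x [-18.6 -16.1] y [-18.9  20.3]
```

Call:
jog_arm:
  rows:
    - [0.1,-0.03,2,0,0,0,-1]
    - [0,0,1.7,0,0,0,-1]
    - [0,0,0.8,0,0,0,-1]
    - [0,0,0.3,0,0,0,-1]
    - [0,0,0.1,0,0,0,-1]
    - [0,0,0,0,0,0,-1]
    - [0,0,0,0,0,0,-1]

```text
time_s: 6.05
eef_pos: [0.5834, -0.1925, 0.0965]
eef_rot: [0.641, 0.767, 0.0, 0.001]
ft_force: [-0.1, 1.2, -1.7]
finger_gap: 0.031
gripper_force: 30.0
```

Call:
jog_arm:
  rows:
    - [0,0,0.1,0,0,0,-1]
    - [0,0,0.1,0,0,0,-1]
    - [0,0,0.05,0,0,0,-1]
    - [0,0,0,0,0,0,-1]

```text
time_s: 6.45
eef_pos: [0.5831, -0.1924, 0.0937]
eef_rot: [0.641, 0.767, 0.0, 0.0]
ft_force: [-0.9, 0.1, 4.1]
finger_gap: 0.031
gripper_force: 30.0
```

Call:
jog_arm:
  rows:
    - [0,0,0.03,0,0,0,-1]
    - [0,0,0,0,0,0,-1]
    - [0,0,0,0,0,0,-1]

```text
time_s: 6.75
eef_pos: [0.5831, -0.1924, 0.0936]
eef_rot: [0.641, 0.767, 0.0, 0.0]
ft_force: [-1.6, 0.2, 5.8]
finger_gap: 0.0312
gripper_force: 30.0
```

Call:
jog_arm:
  rows:
    - [0,0,0,0,0,0,0.1]
    - [0,0,0,0,0,0,0.1]
    - [0,0,0,0,0,0,0.1]
    - [0,0,-0.5,0,0,0,0.1]
    - [0,0,-3,0,0,0,0.1]
    - [0,0,-5,0,0,0,0.1]
    - [0,0,-5,0,0,0,0.1]
    - [0,0,0,0,0,0,0.1]

```text
time_s: 7.55
eef_pos: [0.586, -0.1936, 0.2363]
eef_rot: [0.641, 0.767, 0.002, 0.007]
ft_force: [0.5, -0.5, -0.0]
finger_gap: 0.0506
gripper_force: 0.0
```

```bash
python3 - <<'E'
from h import *
s=env.state(); p=env.snapshot("wrist"); save(p,"w4"); print(s["eef_pos"],yaw(s),s["finger_gap"])
W=cloud(p,wristT(p,s)); hsv=cv2.cvtColor(p["image"],cv2.COLOR_RGB2HSV)
c=np.array([.5837,-.1942]); a=np.radians(100.4-180); ex=np.array([np.cos(a),np.sin(a)]); ey=np.array([-ex[1],ex[0]])
d=W[...,:2]-c; fx=d@ex*1000; fy=d@ey*1000; z=W[...,2]*1000
k=(abs(fx)<22)&(abs(fy)<16)&(z>90)&(z<120)
q=W[k]; o=fitcyl(q,.016,[.5837,-.1942,.095,a]); print(o, "fix x,y",(o[0][:2]-c)@ex*1000,(o[0][:2]-c)@ey*1000)
k=(z>108)&(z<117)&(fx<-15)&(fx>-45)&(abs(fy)<40); print(cv2.minAreaRect(np.stack([fx[k],fy[k]],1).astype(np.float32)),np.median(z[k]))
plan((.587,.29,.22),81.7,10)
E
```

```text
[ 0.58596854 -0.19360124  0.23629926] 100.25038476703705 0.050582574790916913
(array([ 0.58357368, -0.19449766,  0.09441744]), np.float64(-79.7788812242887), np.float64(0.03901702633651594), np.float64(0.0003613099182801834), array([ 0.58011194, -0.17529875,  0.09441744]), array([ 0.58703541, -0.21369658,  0.09441744])) fix x,y 0.2699697592190182 -0.177980936453536
((-24.906963348388672, -0.06661033630371094), (19.72650909423828, 43.20635223388672), 0.19553405046463013) 112.78635869982101
[4.75, 0.88, 0.11, 0.05, 0.02, 1.85]
[4.78, 0.73, 0.11, 0.05, 0.02, 1.85]
[4.8, 0.57, 0.11, 0.05, 0.02, 1.85]
[4.81, 0.42, 0.11, 0.05, 0.02, 1.85]
[4.82, 0.26, 0.11, 0.05, 0.02, 1.85]
[4.83, 0.11, 0.11, 0.05, 0.02, 1.85]
[4.83, -0.05, 0.12, 0.05, 0.02, 1.85]
[4.83, -0.21, 0.12, 0.05, 0.02, 1.85]
[4.82, -0.36, 0.12, 0.05, 0.02, 1.85]
[4.8, -0.52, 0.12, 0.05, 0.02, 1.85]
```

Call:
jog_arm:
  rows:
    - [4.7,0.9,0.1,0,0,1.85,0.1]
    - [4.8,0.7,0.1,0,0,1.85,0.1]
    - [4.8,0.6,0.1,0,0,1.85,0.1]
    - [4.8,0.4,0.1,0,0,1.85,0.1]
    - [4.8,0.3,0.1,0,0,1.85,0.1]
    - [4.8,0.1,0.1,0,0,1.85,0.1]
    - [4.8,0,0.1,0,0,1.85,0.1]
    - [4.8,-0.2,0.1,0,0,1.85,0.1]
    - [4.8,-0.4,0.1,0,0,1.85,0.1]
    - [4.8,-0.5,0.1,0,0,1.85,0.1]

```text
time_s: 8.6
eef_pos: [0.585, 0.2909, 0.2164]
eef_rot: [0.757, 0.654, -0.001, -0.0]
ft_force: [0.8, -0.4, 0.1]
finger_gap: 0.0509
gripper_force: 0.0
```

Call:
jog_arm:
  rows:
    - [0,0,0,0,0,0,0.1]
    - [0,0,0,0,0,0,0.1]
    - [0,0,0,0,0,0,0.1]

```text
time_s: 8.9
eef_pos: [0.5857, 0.2882, 0.2169]
eef_rot: [0.756, 0.654, -0.001, -0.0]
ft_force: [0.6, 0.2, 1.0]
finger_gap: 0.0505
gripper_force: 0.0
```

```bash
python3 - <<'E'
from h import *
s=env.state(); p=env.snapshot("wrist"); save(p,"w5"); print(s["eef_pos"],yaw(s),s["eef_rot"])
W=cloud(p,wristT(p,s)); np.save("w5W.npy",W)
for l in("bolt_thin","bolt_thick"):
  for m in env.masks_of(l,p)[:2]:
    q=W[m["region"]]; q=q[~np.isnan(q[:,0])]; q=q[q[:,2]>.03]
    print(l,m["conf"],np.multiply(m["position"],[420,560]).round(),m["region"].sum(),np.median(q,0).round(4),np.percentile(q[:,2],[50,98]).round(4))
    if len(q)>200:
        o=fitcyl(q,.006,[*np.median(q[:,:2],0),.0385,np.radians(-98.3)]); print(o)
E
```

```text
[0.58566822 0.28816906 0.21694225] 81.718890815187 [ 7.56316662e-01  6.54205017e-01 -9.37518190e-04 -1.53858068e-04]
bolt_thin 0.57 [207. 287.] 1375 [0.585  0.2716 0.0427] [0.0427 0.0482]
(array([0.5844664 , 0.26364636, 0.03772856]), np.float64(-98.29638611382448), np.float64(0.1177209754992769), np.float64(0.0005408896124434225), array([0.5929596 , 0.32189086, 0.03772856]), array([0.57597319, 0.20540185, 0.03772856]))
bolt_thick 0.77 [195. 199.] 1794 [0.5    0.3009 0.0495] [0.0495 0.0574]
(array([0.5001036 , 0.29114321, 0.05228956]), np.float64(-97.50800370195803), np.float64(0.09419281770411006), np.float64(0.002536429286932612), array([0.50625744, 0.33783585, 0.05228956]), array([0.49394976, 0.24445058, 0.05228956]))
```

View pics/w5.png

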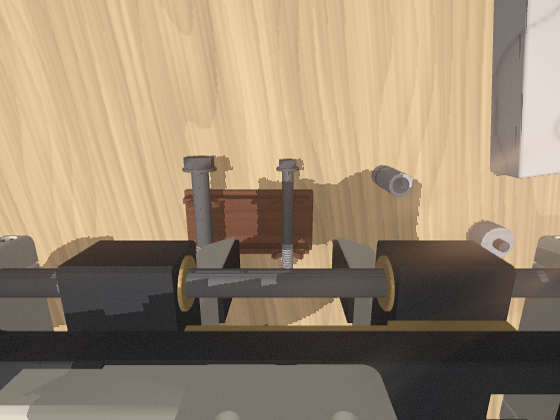

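The thin bolt is the right-hand one: head at (289,163), threaded tip near (287,265). The thick bolt is to its left at (199,195). The supports show at rows 193 and 243.

```bash
python3 - <<'E'
from h import *
W=np.load("w5W.npy").reshape(-1,3); W=W[~np.isnan(W[:,0])]
a=np.radians(-98.3); ex=np.array([np.cos(a),np.sin(a)]); ey=np.array([-ex[1],ex[0]])
c=np.array([.58447,.26365]); d=W[:,:2]-c; t=d@ex*1000; n=d@ey*1000; z=W[:,2]*1000
k=(abs(n)<14)&(z>28)&(z<60)&(abs(t)<90)
for lo in range(-84,76,2):
    j=k&(t>=lo)&(t<lo+2)
    if j.sum()>1: print(lo,j.sum(),n[j].min().round(1),n[j].max().round(1),z[j].max().round(1),end=" | ")
s=env.state(); print(); print(s["eef_pos"],yaw(s))
E
```

```text
-60 39 -8.4 7.9 47.5 | -58 35 -8.4 7.8 48.4 | -56 32 -8.4 7.8 48.0 | -54 34 -8.4 7.8 48.2 | -52 58 -11.6 11.1 49.7 | -50 46 -11.6 11.0 50.4 | -48 10 -5.3 5.7 47.9 | -46 21 -5.4 4.9 44.0 | -44 21 -5.4 4.9 44.2 | -42 21 -5.4 4.9 44.1 | -40 18 -5.4 4.9 44.4 | -38 22 -5.4 5.0 45.0 | -36 21 -5.4 5.0 44.2 | -34 22 -5.4 5.0 43.5 | -32 21 -5.4 5.0 43.8 | -30 22 -5.4 5.0 43.8 | -28 21 -5.4 5.0 44.2 | -26 19 -5.4 5.1 43.7 | -24 21 -5.4 5.1 43.9 | -22 22 -5.4 5.1 44.1 | -20 20 -5.4 5.1 44.5 | -18 19 -5.4 5.1 44.1 | -16 57 -13.9 13.6 44.4 | -14 52 -13.8 13.5 43.6 | -12 51 -13.8 13.5 43.7 | -10 35 -13.8 13.6 44.1 | -8 19 -5.4 5.2 44.8 | -6 22 -5.5 5.2 44.2 | -4 20 -5.5 5.2 44.5 | -2 18 -5.5 5.2 44.0 | 0 20 -5.5 5.2 44.0 | 2 20 -5.5 5.2 44.1 | 4 18 -5.5 5.3 44.5 | 6 21 -5.5 5.3 44.2 | 8 18 -5.5 5.3 44.1 | 10 19 -5.5 5.3 44.5 | 12 21 -5.5 5.3 44.4 | 14 19 -5.5 5.3 44.4 | 16 18 -5.5 5.3 44.0 | 18 22 -5.5 5.3 45.3 | 20 16 -5.5 5.4 43.8 | 22 21 -5.5 5.4 44.2 | 24 20 -5.5 5.4 44.6 | 26 19 -5.5 5.4 44.2 | 28 16 -5.5 5.4 44.0 | 30 22 -5.5 5.4 44.1 | 32 20 -5.5 5.5 44.1 | 34 19 -5.5 5.5 43.6 | 36 18 -5.5 5.5 45.0 | 38 18 -5.5 5.5 44.4 | 40 20 -5.5 5.5 44.1 | 42 34 -13.3 13.3 44.4 | 44 59 -13.2 13.8 44.7 | 46 44 -13.2 13.2 44.2 | 48 37 -13.2 13.2 44.0 | 50 18 -8.9 11.1 44.8 | 52 21 -5.6 5.6 45.3 | 54 18 -5.5 5.6 44.9 | 56 15 -5.5 5.6 44.3 | 58 20 -5.6 5.6 44.3 | 60 4 -5.6 5.7 41.7 | 
[0.58618149 0.28770285 0.21789626] 81.63535532932968
```

Call:
jog_arm:
  rows:
    - [0.6,0.1,3,0,0,-0.15,0.1]
    - [0.55,0.1,4.5,0,0,0,0.1]
    - [0,0,4.5,0,0,0,0.1]
    - [0,0,2,0,0,0,0.1]
    - [0,0,0,0,0,0,0.1]
    - [0,0,0,0,0,0,0.1]
    - [0,0,0,0,0,0,0.1]

```text
time_s: 9.75
eef_pos: [0.591, 0.3003, 0.0804]
eef_rot: [0.756, 0.655, 0.002, 0.001]
ft_force: [0.0, 0.2, 0.5]
finger_gap: 0.0506
gripper_force: 0.0
```

```bash
python3 - <<'E'
from h import *
P=[]
for i in range(5):
    s=env.state(); p=env.snapshot("wrist"); P.append([*s["eef_pos"],yaw(s)])
P=np.array(P); print(P.mean(0),P.std(0))
save(p,"w6"); C=cloud(p,p["T_tool_cam"]).reshape(-1,3)*1000; C=C[~np.isnan(C[:,0])]
k=(abs(C[:,1])<14)&(C[:,2]>28)&(C[:,2]<60)&(abs(C[:,0])<50)
for lo in range(-20,44,2):
    j=C[k&(C[:,0]>=lo)&(C[:,0]<lo+2)]
    if len(j)>1: print(lo,len(j),j[:,1].min().round(1),j[:,1].max().round(1),j[:,2].min().round(1),end=" | ")
E
```

```text
[5.90603283e-01 3.00394850e-01 8.00246190e-02 8.18742067e+01] [2.99143122e-04 6.88265431e-05 3.55536624e-04 1.29028300e-02]
-20 7 -5.9 5.0 38.1 | -18 50 -5.9 5.0 34.3 | -16 54 -5.9 5.0 35.2 | -14 50 -5.9 4.9 35.3 | -12 52 -5.9 4.9 35.4 | -10 55 -5.8 4.9 34.8 | -8 52 -5.8 4.9 35.1 | -6 55 -5.8 4.9 35.1 | -4 55 -6.5 4.9 34.8 | -2 62 -6.5 5.5 35.0 | 0 57 -6.5 5.5 35.3 | 2 64 -6.4 5.5 35.3 | 4 60 -6.4 5.5 35.2 | 6 58 -6.4 5.4 34.6 | 8 15 -4.4 4.1 35.0 | 10 85 -11.8 10.9 29.7 | 12 194 -11.9 11.0 29.3 | 14 97 -11.7 8.3 31.2 | 16 99 -9.2 8.3 31.1 | 18 100 -9.2 8.3 31.1 | 20 251 -9.2 8.4 31.5 | 22 2 -6.1 -4.4 36.9 |
```

Call:
jog_arm:
  rows:
    - [-0.25,-0.05,1.5,0,0,0,0.1]
    - [0,0,2.5,0,0,0,0.1]
    - [0,0,0.6,0,0,0,0.1]
    - [0,0,0,0,0,0,0.1]
    - [0,0,0,0,0,0,-1]
    - [0,0,0,0,0,0,-1]
    - [0,0,0,0,0,0,-1]
    - [0,0,0,0,0,0,-1]
    - [0,0,0,0,0,0,-1]

```text
time_s: 10.9
eef_pos: [0.5888, 0.2979, 0.0323]
eef_rot: [0.755, 0.655, 0.0, 0.0]
ft_force: [0.5, 0.8, -0.3]
finger_gap: 0.0153
gripper_force: 0.0
```

Call:
jog_arm:
  rows:
    - [0,0,0,0,0,0,-1]
    - [0,0,0,0,0,0,-1]
    - [0,0,0,0,0,0,-1]

```text
time_s: 11.2
eef_pos: [0.5887, 0.2979, 0.0321]
eef_rot: [0.755, 0.655, 0.0, -0.0]
ft_force: [-1.2, 1.1, 1.1]
finger_gap: 0.0109
gripper_force: 30.0
```

Call:
jog_arm:
  rows:
    - [0,0,-2,0,0,0,-1]
    - [0,0,-4,0,0,0,-1]
    - [0,0,-5,0,0,0,-1]
    - [-4.7,0.1,-1,0,0,-2.65,-1]
    - [-4.7,-0.1,-1,0,0,-2.65,-1]
    - [-4.7,-0.3,-1,0,0,-2.65,-1]
    - [-4.7,-0.5,-1,0,0,-2.65,-1]
    - [-4.6,-0.75,-1,0,0,-2.65,-1]
    - [-4.6,-1.0,-1,0,0,-2.65,-1]
    - [-4.6,-1.2,-1,0,0,-2.65,-1]

```text
time_s: 12.2
eef_pos: [0.5495, -0.0312, 0.2121]
eef_rot: [0.639, 0.769, -0.0, -0.0]
ft_force: [0.6, -0.0, -1.0]
finger_gap: 0.0109
gripper_force: 30.0
```

Call:
jog_arm:
  rows:
    - [0,0,0,0,0,0,-1]
    - [0,0,0,0,0,0,-1]
    - [0,0,0,0,0,0,-1]

```text
time_s: 12.5
eef_pos: [0.55, -0.0286, 0.2115]
eef_rot: [0.64, 0.769, -0.0, -0.001]
ft_force: [0.0, -0.1, -1.3]
finger_gap: 0.0112
gripper_force: 30.0
```

```bash
cat >> h.py <<'E'
F0=np.array([.5837,-.1942]); FA=np.radians(-79.6); FX=np.array([np.cos(FA),np.sin(FA)]); FY=np.array([-FX[1],FX[0]])
def pose(n=4):
    P=[]
    for i in range(n):
        s=env.state(); p=env.snapshot("wrist"); P.append([*s["eef_pos"],*R.from_quat(s["eef_rot"]).apply([1,0,0]),*R.from_quat(s["eef_rot"]).apply([0,0,1])])
    P=np.mean(P,0); return P,p,s
def rep(P):
    d=P[:2]-F0; print("TCP fix x,y,z mm",(d@FX*1000).round(2),(d@FY*1000).round(2),(P[2]*1000).round(2),"yaw",np.degrees(np.arctan2(P[4],P[3])).round(2),"x-axis dip deg",np.degrees(np.arcsin(P[5])).round(2),"tilt zy",P[6:].round(4))
E
python3 - <<'E'
from h import *
P,p,s=pose(); rep(P); save(p,"w7")
C=cloud(p,p["T_tool_cam"])*1000; C0=C.reshape(-1,3); C0=C0[~np.isnan(C0[:,0])]
k=(abs(C0[:,1])<14)&(C0[:,2]>-25)&(C0[:,2]<20)&(C0[:,0]>-125)&(C0[:,0]<40)
for lo in range(-124,40,4):
    j=C0[k&(C0[:,0]>=lo)&(C0[:,0]<lo+4)]
    if len(j)>1: print(lo,len(j),j[:,1].min().round(1),j[:,1].max().round(1),np.percentile(j[:,2],5).round(1),end=" | ")
E
```

```text
TCP fix x,y,z mm -169.27 -3.17 211.43 yaw 100.52 x-axis dip deg 0.04 tilt zy [-9.e-04  5.e-04 -1.e+00]
-32 3 -5.1 6.5 -6.3 | -28 91 -5.1 6.5 -11.1 | -24 166 -5.1 6.5 -11.5 | -20 175 -5.1 6.5 -11.6 | -16 173 -5.0 6.4 -11.4 | -12 68 -4.8 6.1 -23.4 | -8 19 -4.8 6.1 -23.8 | -4 3 -4.8 6.1 -23.3 | 4 158 -4.8 6.1 -11.7 | 8 444 -12.6 14.0 -20.3 | 12 379 -11.0 12.8 -17.5 | 16 443 -10.8 12.1 -16.2 | 20 458 -8.2 9.4 -15.4 | 24 283 -8.1 9.4 -13.8 |
```

View pics/w7.png

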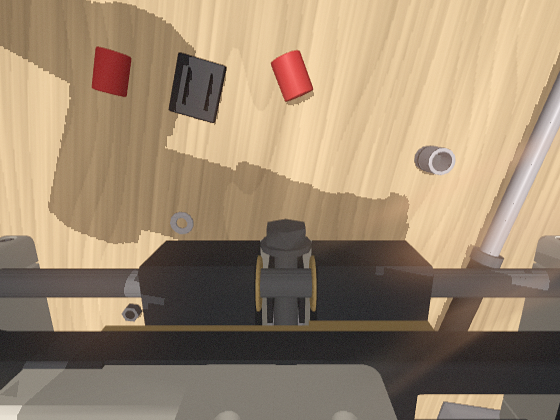

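The view shows the bolt head held between the fingers at (287,240). The tip is hidden by the gripper body, and the empty nest and the decoys are still in place.

Call:
jog_arm:
  rows:
    - [-0.4,0.25,3,0,0,0.12,-1]
    - [-0.5,0,4.5,0,0,0,-1]
    - [0,0,3.5,0,0,0,-1]
    - [0,0,1.1,0,0,0,-1]
    - [0,0,0,0,0,0,-1]
    - [0,0,0,0,0,0,-1]
    - [0,0,0,0,0,0,-1]

```text
time_s: 13.4
eef_pos: [0.5556, -0.0379, 0.0929]
eef_rot: [0.64, 0.768, 0.001, 0.002]
ft_force: [0.5, 0.3, -1.4]
finger_gap: 0.0109
gripper_force: 30.0
```

```bash
python3 - <<'E'
from h import *
P,p,s=pose(); rep(P)
C=cloud(p,p["T_tool_cam"])*1000; q=C.reshape(-1,3); q=q[~np.isnan(q[:,0])]
k=q[(abs(q[:,1]-.7)<2.5)&(q[:,2]>-14)&(q[:,2]<-9)&(((q[:,0]>-30)&(q[:,0]<-14))|((q[:,0]>3)&(q[:,0]<8)))]
print("ridge fit z=",np.polyfit(k[:,0],k[:,2],1),len(k))
for n in("top","side"):
    p=env.snapshot(n); save(p,n+"1"); W=cloud(p); d=W[...,:2]-F0; fx=d@FX*1000; fy=d@FY*1000; z=W[...,2]*1000
    print(n,"cam pos fix",((p["T"][:2,3]-F0)@FX).round(2),((p["T"][:2,3]-F0)@FY).round(2),p["T"][2,3].round(2))
    for lo in range(-130,-36,6):
        j=(fx>=lo)&(fx<lo+6)&(abs(fy)<15)&(z>75)&(z<115)
        if j.sum(): print(lo,j.sum(),fy[j].min().round(1),fy[j].max().round(1),z[j].min().round(1),z[j].max().round(1),end=" | ")
    j=(abs(fy)<15)&(z>75)&(z<115)&(fx<-37)&(fx>-130); print("tip",fx[j].max())
    e=(fx>-45)&(fx<-15)&(abs(fy)<30)&(z>75); print("ear",np.percentile(fy[e],[1,99]).round(1),np.percentile(z[e],[99]).round(1),np.percentile(fx[e],[1,99]).round(1))
a=cv2.imread("pics/side1.png")[170:290,210:370]; cv2.imwrite("pics/side1c.png",cv2.resize(a,None,fx=5,fy=5,interpolation=cv2.INTER_CUBIC))
E
```

```text
TCP fix x,y,z mm -158.82 0.28 92.67 yaw 100.34 x-axis dip deg -0.07 tilt zy [ 3.3e-03 -6.0e-04 -1.0e+00]
ridge fit z= [-5.87016175e-03 -1.09359043e+01] 267
top cam pos fix -0.14 -0.2 1.45
-94 3 -5.6 -2.0 98.7 105.7 | -88 13 -5.5 5.7 99.4 109.9 | -82 12 -6.0 5.0 97.0 103.8 | -76 11 -6.9 6.1 97.2 109.1 | -70 14 -6.1 4.9 99.1 108.3 | -64 10 -6.0 3.6 98.9 108.4 | -58 9 -5.4 5.5 99.6 108.1 | -52 2 -2.4 -0.9 96.6 103.4 | -40 2 -8.6 -5.3 82.7 95.0 | tip -51.504322148384205
ear [-29.  21.] [120.3] [-34.  -15.1]
side cam pos fix 1.15 -0.39 1.02
-130 5 -5.1 1.4 100.2 103.5 | -124 8 -6.9 2.3 95.4 103.9 | -118 3 -2.3 3.4 100.6 102.4 | -112 6 -6.8 2.3 95.6 102.9 | -106 4 -6.1 3.3 95.6 102.2 | -100 3 -7.2 -2.0 99.9 103.2 | -94 7 -7.3 2.0 96.7 104.9 | -88 4 -5.9 1.8 95.1 105.8 | -82 5 -6.8 2.9 100.6 107.8 | -76 6 -5.7 2.8 98.0 104.7 | -70 5 -6.8 -1.0 97.0 103.5 | -64 5 -5.1 3.0 96.2 103.0 | -58 4 -7.5 -1.1 98.8 107.5 | -52 2 -6.4 -3.6 103.0 106.6 | -40 4 -4.0 10.3 109.6 110.8 | tip -38.095739204668966
ear [-23.3  21. ] [117.1] [-38.5 -16. ]
```

View pics/side1c.png

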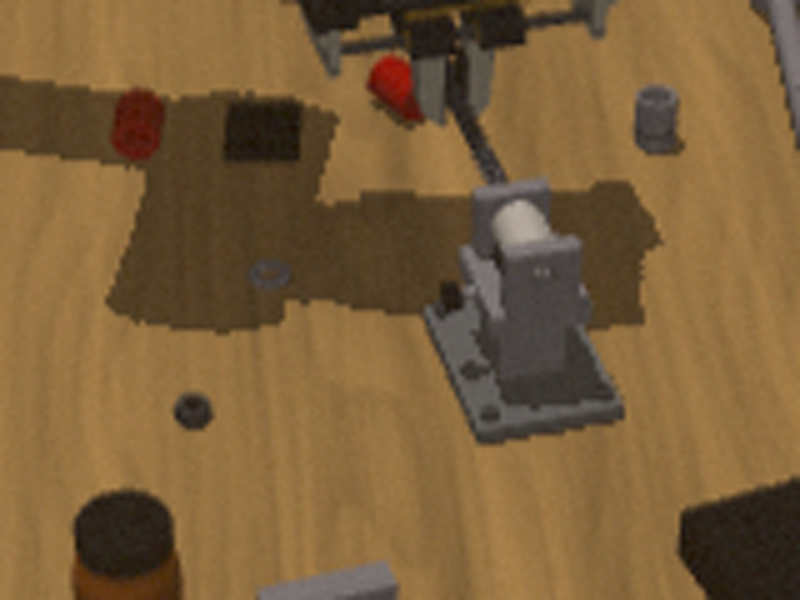

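The side view from the far end shows the bolt held behind the near ear and the spacer lying between the ears. It is too coarse for the tip, so I'll compare the bolt centre line with the ear in the top view.

```bash
python3 - <<'E'
from h import *
Y=[];B=[];S=[]
for i in range(4):
    p=env.snapshot("top"); W=cloud(p); d=W[...,:2]-F0; fx=d@FX*1000; fy=d@FY*1000; z=W[...,2]*1000
    def med(lo,hi,z0,z1,w):
        j=(fx>=lo)&(fx<hi)&(abs(fy)<w)&(z>z0)&(z<z1); return fy[j].mean(),fy[j].min(),fy[j].max(),j.sum()
    Y.append(med(-36,-20,105,125,40)); B.append(med(-90,-52,92,112,20)); S.append(med(-18,18,100,125,25))
for q in(Y,B,S): print(np.mean(q,0).round(2))
a=p["image"][140:200,270:350]; cv2.imwrite("pics/top1c.png",cv2.resize(a[...,::-1],None,fx=8,fy=8,interpolation=cv2.INTER_CUBIC))
P,_,_=pose(); rep(P)
E
```

```text
[ -0.93 -22.99  21.68  92.25]
[-1.13 -6.59  5.4  67.25]
[ -1.97 -16.38  14.56 173.75]
TCP fix x,y,z mm -159.04 -0.77 90.92 yaw 100.32 x-axis dip deg 0.01 tilt zy [ 0.e+00  1.e-04 -1.e+00]
```

View pics/top1c.png

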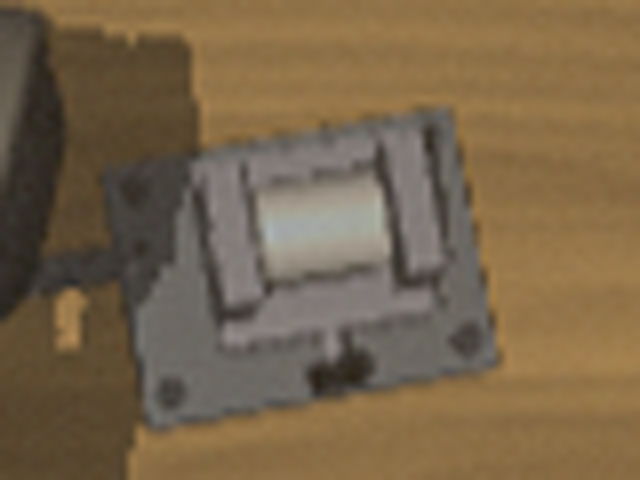

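The top view shows the bolt pointing at the ear's middle: bolt fy -0.6, ear fy -0.7 in the same camera.

Call:
jog_arm:
  rows:
    - [-0.3,0,0.07,0,0,0,-1]
    - [-0.4,0,0,0,0,0,-1]
    - [-0.4,0,0,0,0,0,-1]
    - [-0.3,0,0,0,0,0,-1]
    - [-0.3,0,0,0,0,0,-1]
    - [-0.2,0,0,0,0,0,-1]
    - [-0.2,0,0,0,0,0,-1]
    - [0,0,0,0,0,0,-1]

```text
time_s: 14.9
eef_pos: [0.5581, -0.0588, 0.0902]
eef_rot: [0.641, 0.768, 0.0, 0.0]
ft_force: [-0.1, 0.6, -0.9]
finger_gap: 0.0112
gripper_force: 30.0
```

Call:
jog_arm:
  rows:
    - [-0.2,0,0,0,0,0,-1]
    - [-0.2,0,0,0,0,0,-1]
    - [-0.2,0,0,0,0,0,-1]
    - [-0.2,0,0,0,0,0,-1]
    - [-0.2,0,0,0,0,0,-1]
    - [-0.2,0,0,0,0,0,-1]
    - [-0.2,0,0,0,0,0,-1]
    - [0,0,0,0,0,0,-1]

```text
time_s: 15.7
eef_pos: [0.5606, -0.0726, 0.0902]
eef_rot: [0.641, 0.768, 0.0, 0.0]
ft_force: [-0.5, 0.4, -1.0]
finger_gap: 0.0108
gripper_force: 30.0
```

```bash
python3 - <<'E'
from h import *
P,p,s=pose(3); rep(P); print(s["ft_force"].round(2),s["wrist_torque"].round(3))
C=cloud(p,p["T_tool_cam"])*1000; q=C.reshape(-1,3); q=q[~np.isnan(q[:,0])]
k=(abs(q[:,1])<14)&(q[:,2]>-25)&(q[:,2]<20)
for lo in range(-30,28,4):
    j=q[k&(q[:,0]>=lo)&(q[:,0]<lo+4)]
    if len(j)>1: print(lo,len(j),j[:,1].min().round(1),j[:,1].max().round(1),np.percentile(j[:,2],5).round(1),end=" | ")
E
```

```text
TCP fix x,y,z mm -123.9 -0.81 90.2 yaw 100.31 x-axis dip deg 0.0 tilt zy [ 1.e-04  1.e-04 -1.e+00]
[ 0.38 -0.21 -1.22] [0.007 0.105 0.012]
-30 19 -5.2 6.5 -9.0 | -26 158 -5.1 6.5 -11.3 | -22 176 -5.1 6.5 -11.7 | -18 169 -5.0 6.4 -11.4 | -14 144 -5.0 6.3 -11.6 | -10 21 -4.8 6.1 -23.6 | -6 13 -4.8 6.1 -23.3 | 2 62 -4.8 6.1 -11.1 | 6 319 -9.0 10.3 -18.1 | 10 316 -12.5 13.9 -20.7 | 14 566 -11.4 12.2 -17.4 | 18 327 -8.2 9.5 -15.5 | 22 573 -8.2 9.4 -14.9 |
```

Call:
jog_arm:
  rows:
    - [-0.35,0,0,0,0,0,-1]
    - [-0.35,0,0,0,0,0,-1]
    - [-0.35,0,0,0,0,0,-1]
    - [-0.35,0,0,0,0,0,-1]
    - [-0.35,0,0,0,0,0,-1]
    - [-0.35,0,0,0,0,0,-1]
    - [-0.35,0,0,0,0,0,-1]
    - [-0.35,0,0,0,0,0,-1]
    - [-0.35,0,0,0,0,0,-1]
    - [0,0,0,0,0,0,-1]

```text
time_s: 16.85
eef_pos: [0.5663, -0.1038, 0.0902]
eef_rot: [0.641, 0.768, 0.0, 0.0]
ft_force: [-0.1, 0.6, -0.8]
finger_gap: 0.0107
gripper_force: 30.0
```

Call:
jog_arm:
  rows:
    - [-0.2,0,0,0,0,0,-1]
    - [-0.2,0,0,0,0,0,-1]
    - [-0.2,0,0,0,0,0,-1]
    - [-0.2,0,0,0,0,0,-1]
    - [0,0,0,0,0,0,-1]

```text
time_s: 17.35
eef_pos: [0.5677, -0.1115, 0.0902]
eef_rot: [0.641, 0.768, 0.0, 0.0]
ft_force: [-0.7, 0.3, -1.3]
finger_gap: 0.0108
gripper_force: 30.0
```

Call:
jog_arm:
  rows:
    - [-0.2,0,0,0,0,0,-1]
    - [-0.2,0,0,0,0,0,-1]
    - [-0.2,0,0,0,0,0,-1]
    - [-0.2,0,0,0,0,0,-1]
    - [-0.2,0,0,0,0,0,-1]
    - [-0.2,0,0,0,0,0,-1]
    - [-0.2,0,0,0,0,0,-1]
    - [0,0,0,0,0,0,-1]

```text
time_s: 18.15
eef_pos: [0.5702, -0.1253, 0.0902]
eef_rot: [0.641, 0.768, 0.0, 0.0]
ft_force: [-0.5, 0.4, -1.5]
finger_gap: 0.0111
gripper_force: 30.0
```

Call:
jog_arm:
  rows:
    - [-0.3,0,0,0,0,0,-1]
    - [-0.3,0,0,0,0,0,-1]
    - [-0.3,0,0,0,0,0,-1]
    - [-0.3,0,0,0,0,0,-1]
    - [-0.3,0,0,0,0,0,-1]
    - [-0.2,0,0,0,0,0,-1]
    - [0,0,0,0,0,0,-1]
    - [0,0,0,0,0,0,-1]

```text
time_s: 18.95
eef_pos: [0.5731, -0.1417, 0.0902]
eef_rot: [0.641, 0.768, 0.0, -0.0]
ft_force: [0.7, 0.6, -1.4]
finger_gap: 0.0109
gripper_force: 30.0
```

Call:
jog_arm:
  rows:
    - [0,0,0,0,0,0,0.1]
    - [0,0,0,0,0,0,0.1]
    - [0,0,0,0,0,0,0.1]
    - [0,0,-1,0,0,0,0.1]
    - [0,0,-3,0,0,0,0.1]
    - [0,0,-3,0,0,0,-0.5]
    - [1.5,0,0,0,0,0,-1]
    - [1.5,0,0,0,0,0,-1]
    - [0,0,0,0,0,0,-1]
    - [0,0,0,0,0,0,-1]

```text
time_s: 19.95
eef_pos: [0.5672, -0.1114, 0.1594]
eef_rot: [0.64, 0.768, -0.0, -0.001]
ft_force: [0.4, -0.0, -0.5]
finger_gap: 0.0152
gripper_force: 0.0
```

```bash
python3 - <<'E'
from h import *
P,p,s=pose(3); rep(P); save(p,"w8"); print(s["finger_gap"],s["ft_force"].round(1))
W=cloud(p,wristT(p,s)); d=W[...,:2]-F0; fx=d@FX*1000; fy=d@FY*1000; z=W[...,2]*1000
for lo in range(-70,40,4):
    j=(fx>=lo)&(fx<lo+4)&(abs(fy)<25)&(z>75)&(z<118)
    if j.sum()>3: print(lo,j.sum(),fy[j].min().round(1),fy[j].max().round(1),z[j].max().round(1),end=" | ")
E
```

```text
TCP fix x,y,z mm -83.97 -1.18 159.39 yaw 100.37 x-axis dip deg 0.04 tilt zy [-1.5e-03  4.0e-04 -1.0e+00]
0.007022642990452904 [ 0.1 -0.3 -0.9]
-70 71 -5.0 4.0 105.9 | -66 36 -4.4 3.4 100.5 | -62 66 -4.4 3.4 100.4 | -58 58 -4.5 3.4 100.2 | -38 104 -5.8 4.8 113.3 | -34 86 -5.7 4.7 114.3 | -30 84 -5.7 4.7 114.9 | -26 59 -5.7 4.7 114.6 | -22 56 -5.8 5.5 111.5 | -18 79 -9.5 9.2 111.7 | -14 5 -10.2 8.5 107.3 |
```

View pics/w8.png

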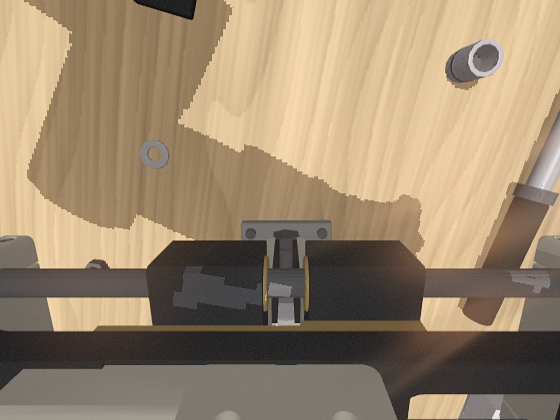

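The view shows the hex head at (287,237) between the closing fingers, with the bolt through the near ear and the spacer (286,315). The flange stands about 30 mm short of the ear, so I need to back off further before lowering the closed fingers behind the head.

Call:
jog_arm:
  rows:
    - [2,0.03,0,0,0,0,-1]
    - [0,0,0,0,0,0,-1]
    - [0,0,3,0,0,0,-1]
    - [0,0,3,0,0,0,-1]
    - [0,0,0.8,0,0,0,-1]
    - [0,0,0,0,0,0,-1]
    - [0,0,0,0,0,0,-1]

```text
time_s: 20.8
eef_pos: [0.5653, -0.093, 0.0932]
eef_rot: [0.641, 0.768, 0.0, 0.001]
ft_force: [-0.0, 0.6, 0.1]
finger_gap: 0.0005
gripper_force: 0.0
```

```bash
python3 - <<'E'
from h import *
P,p,s=pose(3); rep(P); save(p,"w9"); print(s["finger_gap"],s["ft_force"].round(1))
p=env.snapshot("top"); W=cloud(p); d=W[...,:2]-F0; fx=d@FX*1000; fy=d@FY*1000; z=W[...,2]*1000
for lo in range(-100,80,4):
    j=(fx>=lo)&(fx<lo+4)&(abs(fy)<25)&(z>80)&(z<118)
    if j.sum()>1: print(lo,j.sum(),fy[j].min().round(1),fy[j].max().round(1),z[j].max().round(1),end=" | ")
E
```

```text
TCP fix x,y,z mm -102.87 0.27 93.49 yaw 100.31 x-axis dip deg -0.06 tilt zy [ 2.2e-03 -6.0e-04 -1.0e+00]
0.0002109867919794091 [ 0.   0.5 -0.4]
-36 6 -22.1 -16.5 116.0 | -32 8 -22.8 -14.4 117.4 | -28 11 -22.6 -9.9 116.9 | -24 8 -22.5 -5.1 117.7 | -20 16 -15.4 4.5 114.6 | -16 20 -15.7 12.1 115.5 | -12 21 -16.5 13.9 116.2 | -8 19 -16.8 14.5 117.3 | -4 21 -15.6 13.7 116.0 | 0 17 -14.8 12.4 117.1 | 4 23 -16.1 13.4 115.0 | 8 20 -16.0 14.4 117.2 | 12 18 -15.4 12.7 116.4 | 16 19 -15.9 12.4 117.7 | 20 16 -20.8 12.3 115.2 | 24 45 -22.3 22.0 117.9 | 28 28 -22.9 20.9 117.6 | 32 26 -22.5 20.2 117.6 | 36 7 -22.4 8.2 111.7 | 40 6 -4.5 3.5 104.9 | 44 6 -5.5 5.2 104.2 | 48 8 -5.1 5.1 103.6 |
```

Call:
jog_arm:
  rows:
    - [-0.3,0,0,0,0,0,-1]
    - [-0.3,0,0,0,0,0,-1]
    - [-0.3,0,0,0,0,0,-1]
    - [-0.3,0,0,0,0,0,-1]
    - [-0.3,0,0,0,0,0,-1]
    - [-0.3,0,0,0,0,0,-1]
    - [-0.3,0,0,0,0,0,-1]
    - [-0.3,0,0,0,0,0,-1]
    - [0,0,0,0,0,0,-1]

```text
time_s: 21.9
eef_pos: [0.5689, -0.1165, 0.0922]
eef_rot: [0.641, 0.768, -0.0, 0.0]
ft_force: [0.4, 0.2, 1.0]
finger_gap: 0.0003
gripper_force: 0.0
```

Call:
jog_arm:
  rows:
    - [-0.2,0,0,0,0,0,-1]
    - [-0.2,0,0,0,0,0,-1]
    - [-0.2,0,0,0,0,0,-1]
    - [-0.2,0,0,0,0,0,-1]
    - [-0.2,0,0,0,0,0,-1]
    - [-0.2,0,0,0,0,0,-1]
    - [-0.2,0,0,0,0,0,-1]
    - [0,0,0,0,0,0,-1]

```text
time_s: 22.7
eef_pos: [0.5714, -0.1302, 0.0922]
eef_rot: [0.641, 0.768, -0.0, 0.0]
ft_force: [0.5, 0.0, 0.6]
finger_gap: 0.0009
gripper_force: 0.0
```

```bash
python3 - <<'E'
from h import *
P,p,s=pose(3); rep(P); save(p,"w10"); print(s["ft_force"].round(1))
p=env.snapshot("top"); W=cloud(p); d=W[...,:2]-F0; fx=d@FX*1000; fy=d@FY*1000; z=W[...,2]*1000
j=(fx>36)&(fx<100)&(abs(fy)<8)&(z>85)&(z<112); print("tip",fx[j].max(),fy[j].mean())
j=(abs(fx)<60)&(abs(fy)<10)&(z>105); print("spacer z",z[(abs(fx)<15)&(abs(fy)<4)].mean())
E
```

```text
TCP fix x,y,z mm -65.29 -0.56 92.22 yaw 100.31 x-axis dip deg -0.01 tilt zy [ 2.e-04 -1.e-04 -1.e+00]
[-0.7  0.1 -0.3]
tip 77.58110400594431 -1.226795605428725
spacer z 420.25926921031385
```

Call:
jog_arm:
  rows:
    - [-0.2,0,0,0,0,0,-1]
    - [-0.2,0,0,0,0,0,-1]
    - [-0.1,0,0,0,0,0,-1]
    - [-0.1,0,0,0,0,0,-1]
    - [0,0,0,0,0,0,-1]

```text
time_s: 23.4
eef_pos: [0.5724, -0.1359, 0.0922]
eef_rot: [0.641, 0.768, 0.0, 0.0]
ft_force: [-0.6, -0.4, 0.9]
finger_gap: 0.0003
gripper_force: 0.0
```

Call:
jog_arm:
  rows:
    - [-0.05,0,0,0,0,0,-1]
    - [-0.05,0,0,0,0,0,-1]
    - [0,0,0,0,0,0,-1]

```text
time_s: 23.7
eef_pos: [0.5726, -0.1367, 0.0922]
eef_rot: [0.641, 0.768, 0.0, -0.0]
ft_force: [-0.1, 0.4, -0.1]
finger_gap: 0.0002
gripper_force: 0.2
```

Call:
jog_arm:
  rows:
    - [-0.05,0,0,0,0,0,-1]
    - [-0.05,0,0,0,0,0,-1]
    - [0,0,0,0,0,0,-1]

```text
time_s: 24.0
eef_pos: [0.5727, -0.1378, 0.0922]
eef_rot: [0.641, 0.768, 0.0, 0.0]
ft_force: [-0.0, 0.9, -0.1]
finger_gap: 0.0003
gripper_force: 0.3
```

Call:
jog_arm:
  rows:
    - [-0.05,0,0,0,0,0,-1]
    - [0,0,0,0,0,0,-1]

```text
time_s: 24.2
eef_pos: [0.5728, -0.1383, 0.0922]
eef_rot: [0.641, 0.768, 0.0, 0.0]
ft_force: [0.2, -0.1, -0.2]
finger_gap: 0.0
gripper_force: 0.3
```

Call:
jog_arm:
  rows:
    - [-0.05,0,0,0,0,0,-1]
    - [0,0,0,0,0,0,-1]

```text
time_s: 24.4
eef_pos: [0.5729, -0.1384, 0.0922]
eef_rot: [0.641, 0.768, 0.0, -0.0]
ft_force: [0.0, 2.0, 0.8]
finger_gap: 0.0009
gripper_force: 1.1
```

Call:
jog_arm:
  rows:
    - [-0.05,0,0,0,0,0,-1]
    - [0,0,0,0,0,0,-1]

```text
time_s: 24.6
eef_pos: [0.5728, -0.1385, 0.0922]
eef_rot: [0.641, 0.768, 0.0, -0.001]
ft_force: [-0.3, 5.5, 1.0]
finger_gap: 0.0001
gripper_force: 2.6
```

Call:
jog_arm:
  rows:
    - [-0.05,0,0,0,0,0,-1]
    - [0,0,0,0,0,0,-1]

```text
time_s: 24.8
eef_pos: [0.5729, -0.1385, 0.0922]
eef_rot: [0.641, 0.768, 0.0, -0.001]
ft_force: [-1.4, 7.7, 2.3]
finger_gap: 0.0005
gripper_force: 3.5
```

Force is rising with no further motion, so the head is home. I'll back off, lift clear and check.

Call:
jog_arm:
  rows:
    - [0.3,0,0,0,0,0,-1]
    - [2,0,0,0,0,0,-1]
    - [2,0,0,0,0,0,-1]
    - [0,0,-4,0,0,0,-1]
    - [0,0,-4,0,0,0,-1]
    - [-3,0,-4,0,0,0,-1]
    - [-3,0,-2,0,0,0,-1]
    - [0,0,0,0,0,0,-1]
    - [0,0,0,0,0,0,-1]

```text
time_s: 25.7
eef_pos: [0.5758, -0.156, 0.232]
eef_rot: [0.641, 0.768, 0.0, -0.0]
ft_force: [-0.6, 0.8, -0.9]
finger_gap: 0.0004
gripper_force: 0.0
```

```bash
python3 - <<'E'
from h import *
P,p,s=pose(3); rep(P); save(p,"w11")
W=cloud(p,wristT(p,s)); d=W[...,:2]-F0; fx=d@FX*1000; fy=d@FY*1000; z=W[...,2]*1000
for lo in range(-60,100,3):
    j=(fx>=lo)&(fx<lo+3)&(abs(fy)<25)&(z>80)&(z<118)
    if j.sum()>3: print(lo,j.sum(),fy[j].min().round(1),fy[j].max().round(1),z[j].max().round(1),end=" | ")
p=env.snapshot("top"); W=cloud(p); d=W[...,:2]-F0; fx=d@FX*1000; fy=d@FY*1000; z=W[...,2]*1000
j=(fx>36)&(fx<110)&(abs(fy)<8)&(z>85)&(z<112); print("tip",fx[j].max(),fy[j].mean())
E
```

```text
TCP fix x,y,z mm -39.62 -1.03 231.36 yaw 100.32 x-axis dip deg 0.06 tilt zy [-1.4e-03  8.0e-04 -1.0e+00]
-48 83 -8.6 8.9 103.0 | -45 65 -8.5 8.9 104.1 | -42 65 -8.5 8.9 103.7 | -39 101 -11.4 10.9 106.5 | -36 413 -22.1 21.7 115.3 | -33 172 -22.2 21.6 114.7 | -30 176 -22.2 21.7 115.1 | -27 153 -22.2 21.7 114.5 | -24 100 -21.4 21.8 114.2 | -21 80 -13.0 13.5 111.4 | -18 112 -15.1 14.6 111.5 | -15 100 -15.0 14.7 112.0 | -12 71 -15.2 14.7 111.4 | -9 23 -15.2 14.7 109.0 | 78 4 -1.2 -0.2 99.6 | tip 85.0775644986696 -1.2693800324735567
```

View pics/w11.png

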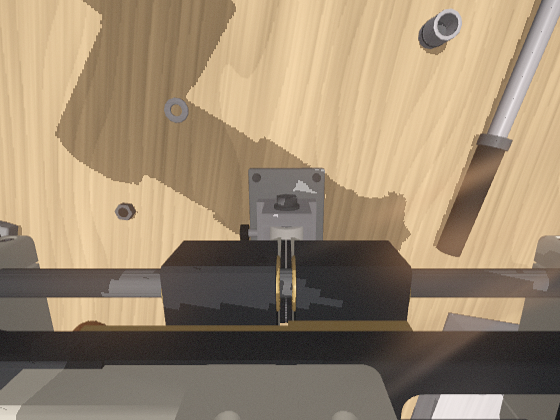

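The bolt head sits flush against the near ear at (287,203). The tip is at fixture x = 85 mm, exactly 120 mm from the -35 mm face, and the spacer is centred between the ears.

```bash
python3 -c "
from bench import env
print(env.hand_in())"
```

```text
the job is handed in; nothing more can be done
None
```

The job is handed in. In my last check the spacer sat centred in the saddle, the thin bolt was through both ears with its head against the near ear, and the arm was clear of everything; the hand-in call returned no verdict.

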